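# Press a stretcher bar home in the sprung drilling jig and hold it

### The arm

A 7-joint arm with a two-finger parallel gripper is mounted at the origin on the work surface. World frame = base frame: x ahead of the robot, y to its left, z up, the work surface at z = 0. Lengths are in m, angles in degrees, forces in N, time in s.
With the tool pointing down it reaches from about 0.425 to 1.025 m from the base axis. Payload 9.4 kg.
Tool frame: the origin (TCP) lies on the centre line of the jaws, within the pads' length; the fingertips stand 22 mm ahead of it and the grasp point (between the pads) lies 3 mm ahead of it (ctrl.tip_reach is the distance from the TCP to the fingertips, in m); x points along the fingers, y is the direction in which the jaws open and shut, and the axes are right-handed (so a half turn about x gives the same grasp; the last joint's range is limited). The gripper opens to 85 mm and grips with 20 to 120 N. Pads are 22 mm wide; open, the fingers measure 114 mm over their backs; the gripper's body (76 mm by 85 mm) begins 54 mm behind the grasp point. The pads swing forward as they close: fully open they stand 13 mm farther back than shut.
Start: joints at [-80.254, 34.337, -0.143, 91.639, 0.103, 54.024, -4.572], TCP at [0.177, 0.703, 0.253] pointing down, gripper open.
Joint ranges: [-147.43, 147.43], [-19.82, 112.94], [-74.19, 73.91], [6.32, 146.72], [-59.91, 239.91], [6.04, 106.73], [-150.56, 150.56]. Speed limits (degrees/s): [127.2, 127.2, 172.46, 172.46, 180, 180, 180].

### API

Orientations are given as a 3x3 rotation matrix whose columns are the frame's x, y, z axes.
In Python, from station import ctrl gives the robot as it stands. Calls block until the motion is done:
- ctrl.goto(position, orientation): joint-space move of the TCP to a pose.
- ctrl.movel(position, rot=None, vel=0.15, force_limit=None): straight line of the TCP; rot=None keeps the orientation; vel is the mean speed in m/s. With force_limit (N) it stops when the force on the tool has changed by that much, and returns True; else False.
- ctrl.movej(angles): joint-space move.
- ctrl.set_gripper(opening): finger opening in m; the grip force is fixed at half the most; returns when the fingers have stopped.
- ctrl.dwell(seconds).
- ctrl.inverse_kinematics(position, orientation): joint angles nearest the present ones, or None.
- ctrl.capture(name): name is "side" or "top"; returns a dict with "color" (400x640x3 uint8, red, green, blue), "fx", "fy", "cx", "cy" (pixels), "k1" (the pictures are not rectified: a ray, as slopes to the right and down, at radius r is drawn at 1 + k1 r^2 times it, then the intrinsics apply), "rvec" (rotation vector, rad) and "tvec" (3), from world to camera coordinates, as OpenCV has them. Camera axes: x right, y down, z forward; pixel columns grow to the right and rows downward; lengths in m; the calibration is good to about 2 mm. A picture is of the moment at which its call begins. There is no depth.
A pose or a line that the arm cannot do raises ctrl.PlanningError and nothing moves.
- ctrl.finish_job(): hands the job in, once; it reports no verdict.
Trained networks look in a picture, given as the dict that the camera call returned (one of the last four; its "shot" number tells which), for a name from the list of things; names that differ only in an ending like _2 or _b are one class to them, and where a whole thing is asked for, a point or a joint stands for the part that bears it (a point fixed in the world has none). Each returns a list of dicts, best first, with "confidence" (0 to 1); they miss things now and then, are a little off and sometimes report something else, mostly with a low value. They report only what shows in the picture. A call takes as long as a camera call. They do not tell look-alikes from the thing itself.
- ctrl.masks_of(picture, label): "pixels" (400x640 bool, what is visible of it) and "box" ([left, top, width, height] in pixels, round what is visible of it).
- ctrl.spot_point(picture, label): "point" ([column, row] in pixels: a listed point, or the origin of a listed thing).
Readings, each from a call of its own:
- ctrl.read_t(): time.
- ctrl.read_q(): joint angles.
- ctrl.read_joint_vel(): joint speeds.
- ctrl.read_tau(): joint torques, N m.
- ctrl.read_tcp_pos(): TCP position.
- ctrl.read_orientation(): TCP orientation.
- ctrl.read_contact_force(): force on the tool from outside, world axes, zero at the start.
- ctrl.read_wrist_torque(): the same for the moment, N m.
- ctrl.read_grip_width(): finger opening in m.
Only numpy, scipy, OpenCV 4.12 (cv2) and the standard library are available. Lean on these libraries where they do the work, as an engineer would, in place of code of your own. Each camera call takes 0.05 s, during which the arm holds its last target. There are 200 camera calls.

### The job

Swing the yellow hasp off its catch and right back, until it lies alongside the blue jig's channel, then lay the pale stretcher bar from the green mat down in the channel, lengthwise and flat on its floor. Push the bar along the channel against the brass sprung plunger until its end is firmly up against the red hard stop, without ramming it, and keep holding it there for drilling: finish while still pressing it home, because the spring throws it back if you let go. Leave the dark bar and everything else on the bench where they are.

Things in the scene. Friction and masses are not known exactly. Their poses are not given: they have to be found in the camera images.
- jig: Blue base plate of the drilling jig, fixed to the bench, 270 x 165 x 12 mm. Origin: on the bench under the place where the pale bar's centre lies when it is home. x = along the channel in the pressing direction, towards plunger and stop; y = across the channel; z up
- channel (a point): Middle of the channel's floor (the blue plate's top), 12 mm above the bench, at jig x = -12, y = 0 mm. Axes as the jig's. Two aluminium rails, 10 mm thick, 145 mm long and 10 mm above this floor, leave a channel 42 mm wide; its -x end and top are open
- catch (a point): Top of the steel catch post under the hasp's free end, 40 mm above the bench, at jig x = -15, y = +37 mm; post 8 mm diameter on a 12 mm wide staple
- hasp (a joint): Angle of the yellow hasp, rad: 0 = over its catch, lying straight across the channel and blocking it; grows as it swings (anticlockwise seen from above) towards the channel's open end; 1.57 = alongside the channel; end stop at 2.0. Upright hinge; stays where it is left; moves at less than 1 N at the knob. Starts between 0 and 0.25
- hasp_knob (a point): Middle of the black upright knob on the hasp's free end: 18 mm diameter, 26 mm tall, from 32 to 58 mm above the bench, 124 mm from the hinge. The hasp is a yellow flat strap 16 to 22 mm wide, 4 mm thick, its top 32 mm above the bench
- hasp_hinge (a point): Hinge axis of the hasp (upright), at strap height 30 mm, at x = -15, y = -64 mm of the jig; steel boss 20 mm diameter, top 35 mm above the bench
- plunger (a joint): Travel of the brass plunger, m: 0 = sprung fully out, grows as it is pushed in (jig +x). The bar's end meets the hard stop at 0.015. The spring pushes back with 3.2 N at 0 and 8 N at 0.015
- plunger_tip (a point): Centre of the plunger's flat nose (14 mm diameter rod), 32 mm above the bench, at jig x = +60 mm when out and +75 mm when the bar is home
- stop: The red hard stop, fixed: two blocks beside the plunger, 44 mm tall above the channel floor, each 20 mm wide with a 20 mm gap between. Origin: centre of the stop face, at jig x = +75 mm, 32 mm above the bench. x = pressing direction
- bar_center (a point): Centre of the loose pale wooden stretcher bar, 150 mm long (its x), 36 mm wide (its y), 40 mm tall (z), 75 to 150 g. Lies flat on the green mat, its underside 3 mm above the bench; either end may go first. Lying in the channel, its centre is 32 mm above the bench; when home, at x = 0, y = 0 of the jig
- dark_bar_center (a point): Centre of the dark brown bar, 105 x 36 x 40 mm, on the same mat: a bystander, to be left alone
- mat: Green parts mat, fixed, 220 x 210 x 3 mm, origin at the centre of its underside; the two bars lie on it side by side, their centres about 110 mm apart
- tin: Bystander: paint tin, 74 mm diameter, 75 mm tall; origin at the centre of its underside
- glue: Bystander: white glue bottle, 52 mm diameter, 130 mm tall; origin at the centre of its underside
- tape: Bystander: roll of yellow tape lying flat, 90 mm diameter, 25 mm tall; origin at the centre of its underside
- driver: Bystander: screwdriver lying on the bench; origin under its middle
- jar: Bystander: white jar, 70 mm diameter, 80 mm tall; origin at the centre of its underside
- brush: Bystander: paint brush lying on the bench; origin under its middle
Things that resemble listed ones, but are neither listed nor needed, are in the scene too. What is shaped like the part that bears bar_center but purple is not meant.

How it is judged (in metres and radians):
On the way, in this order (a step that is already met when the one before it is completed fails the run):
1. the hasp is swung off its catch, back alongside the channel (1.3 rad or more) (value of joint hasp above 1.3 rad), for 0.2 s.
2. the pale bar lies in the channel, flat on its floor, with the hasp clear (value of joint hasp above 1.3 rad and y of bar_center in the frame of jig between -0.006 and 0.006 m and z of bar_center in the frame of jig between 0.028 and 0.0355 m and angle between the x axis of bar_center and the x axis of jig, either way round below 0.08 rad and angle between bar_center's own z axis and vertical below 0.08 rad and x of bar_center in the frame of jig between -0.11 and 0.003 m), for 0.2 s.
3. the bar is pressed home: plunger pushed in, bar's end against the hard stop (y of bar_center in the frame of jig between -0.006 and 0.006 m and z of bar_center in the frame of jig between 0.028 and 0.0355 m and angle between the x axis of bar_center and the x axis of jig, either way round below 0.08 rad and angle between bar_center's own z axis and vertical below 0.08 rad and x of bar_center in the frame of jig between -0.003 and 0.003 m and value of joint plunger above 0.013 m and contact force between bar and stop above 1 N and contact force between any of the fingers, the arm and bar above 1 N), for 0.4 s.
At the end, for the whole second after the job is handed in: Robot still pressing the pale bar home: plunger in over 13 mm, bar on the red stop with over 1 N, within 3 mm along and 6 mm across the channel, flat on its floor (centre 28 to 35.5 mm up, aligned within 0.08 rad), robot touching it (over 1 N), bar still; hasp at 1.3 rad or more (all of step 3 and value of joint hasp above 1.3 rad and linear speed of bar below 0.01 m/s); the arm keeps its last pose, push and grip.
It fails at once if a bystander on the bench (tin, glue, tape, screwdriver, jar, brush) is moved by more than 25 mm (distance of any of tin, glue, tape, driver, jar, brush from where it was at the start of the episode above 0.025 m).
It fails at once if the dark bar is moved by more than 25 mm (distance of dark_bar_center from where it was at the start of the episode above 0.025 m).
It fails at once if the bar is rammed against the stop with over 60 N (contact force between bar and stop above 60 N).
It also fails if it takes over 56 s, if anything falls off the work surface, if the arm or the gripper's body presses on something with over 40 N, if the wrist force passes 120 N, or if a joint passes its speed limit or range.

## Working session

There is one attempt and no reset: what is moved stays moved. The work goes in short steps, each a Python script; the robot and the scene stay as the last script left them, time stands still between calls to the robot, and variables do not carry over. Pictures are saved under pics/ and viewed, about 8 in all and at most 12, crops included, and the job is handed in when it is done.

```bash
ls; mkdir -p pics; cat > h.py <<'E'
import numpy as np, cv2
from station import ctrl
def P(c): return cv2.Rodrigues(np.array(c["rvec"],float))[0], np.array(c["tvec"],float).ravel()
def ray(c,px):
    d=np.array([(px[0]-c["cx"])/c["fx"],(px[1]-c["cy"])/c["fy"]]); u=d.copy()
    for _ in range(20): u=d/(1+c["k1"]*(u@u))
    R,t=P(c); return -R.T@t, R.T@np.array([u[0],u[1],1])
def atz(c,px,z):
    o,d=ray(c,px); return o+d*(z-o[2])/d[2]
def proj(c,X):
    R,t=P(c); p=R@np.array(X,float)+t; u=p[:2]/p[2]; u=u*(1+c["k1"]*(u@u)); return np.array([u[0]*c["fx"]+c["cx"],u[1]*c["fy"]+c["cy"]])
def tri(c1,p1,c2,p2):
    o,d=ray(c1,p1);q,e=ray(c2,p2); s=np.linalg.lstsq(np.c_[d,-e],q-o,rcond=None)[0]
    a,b=o+s[0]*d,q+s[1]*e; return (a+b)/2,np.linalg.norm(a-b)
def save(c,n,crop=None,k=1):
    im=c["color"][:,:,::-1]
    if crop: l,t,w,h=crop; im=im[t:t+h,l:l+w]
    cv2.imwrite("pics/"+n,cv2.resize(im,None,fx=k,fy=k,interpolation=cv2.INTER_CUBIC))
def down(yaw): # jaw axis y at yaw (rad) in the world xy plane, x down
    y=np.array([np.cos(yaw),np.sin(yaw),0]);x=np.array([0,0,-1.]); return np.c_[x,y,np.cross(x,y)]
E
python3 - <<'E'
from h import *
t=ctrl.capture("top");s=ctrl.capture("side")
save(t,"top0.png");save(s,"side0.png")
for n,z in [("jig",0),("channel",.012),("catch",.04),("hasp_knob",.045),("hasp_hinge",.03),("plunger_tip",.032),("stop",.032),("bar_center",.023),("dark_bar_center",.023),("mat",0),("tin",0),("glue",0),("tape",0),("driver",0),("jar",0),("brush",0)]:
    for c,m in((t,"t"),(s,"s")):
        for d in ctrl.spot_point(c,n)[:3]:
            print(n,m,round(d["confidence"],2),np.round(d["point"]),np.round(atz(c,d["point"],z),3)[:2])
print(ctrl.read_t(),ctrl.read_tcp_pos(),ctrl.read_orientation().round(2).tolist(), ctrl.tip_reach)
E
```

```text
pics
jig t 0.58 [258. 226.] [0.481 0.184]
jig s 0.77 [299. 175.] [0.497 0.18 ]
channel t 0.65 [266. 223.] [0.491 0.158]
channel s 0.95 [299. 177.] [0.492 0.153]
catch t 0.67 [265. 231.] [0.464 0.156]
catch s 0.69 [318. 171.] [0.563 0.142]
catch s 0.62 [287. 174.] [0.448 0.146]
hasp_knob t 0.59 [274. 238.] [0.44  0.126]
hasp_knob s 0.61 [283. 178.] [0.43  0.122]
hasp_knob s 0.58 [298. 178.] [0.483 0.11 ]
hasp_knob s 0.17 [370. 174.] [0.757 0.09 ]
hasp_hinge t 0.45 [265. 201.] [0.566 0.159]
hasp_hinge s 0.51 [317. 172.] [0.561 0.151]
plunger_tip t 0.44 [243. 226.] [0.481 0.232]
plunger_tip s 0.44 [291. 160.] [0.474 0.235]
stop t 0.64 [257. 223.] [0.491 0.184]
stop t 0.6 [243. 226.] [0.478 0.232]
stop s 0.51 [292. 158.] [0.478 0.246]
bar_center t 0.8 [357. 195.] [ 0.589 -0.158]
bar_center t 0.8 [423. 231.] [ 0.465 -0.386]
bar_center t 0.7 [365. 287.] [ 0.275 -0.182]
bar_center s 0.76 [247. 255.] [ 0.276 -0.204]
bar_center s 0.6 [343. 234.] [ 0.596 -0.168]
dark_bar_center t 0.54 [352. 226.] [ 0.481 -0.141]
dark_bar_center s 0.73 [307. 235.] [ 0.477 -0.154]
mat t 0.74 [360. 147.] [ 0.764 -0.175]
mat t 0.63 [358. 213.] [ 0.529 -0.164]
mat t 0.55 [352. 226.] [ 0.483 -0.144]
mat s 0.95 [326. 240.] [ 0.538 -0.165]
tin t 0.92 [270. 141.] [0.784 0.149]
tin s 0.74 [370. 173.] [0.773 0.146]
glue t 0.77 [179. 194.] [0.593 0.466]
glue s 0.51 [311. 130.] [0.592 0.467]
tape t 0.7 [308. 146.] [0.767 0.012]
tape s 0.62 [380. 197.] [0.775 0.005]
tape s 0.33 [296. 176.] [0.483 0.177]
driver t 0.8 [363. 147.] [ 0.767 -0.184]
driver s 0.76 [392. 236.] [ 0.763 -0.186]
driver s 0.37 [287. 173.] [0.452 0.198]
jar t 0.95 [459. 195.] [ 0.596 -0.528]
jar s 0.59 [367. 338.] [ 0.584 -0.532]
brush t 0.68 [455. 253.] [ 0.388 -0.508]
brush s 0.91 [292. 343.] [ 0.379 -0.511]
1.7 [0.17712505 0.70303964 0.25327992] [[0.0, 0.24, 0.97], [0.0, 0.97, -0.24], [-1.0, 0.0, 0.0]] 0.022
```

```bash
python3 - <<'E'
import cv2,numpy as np
t=cv2.imread("pics/top0.png");s=cv2.imread("pics/side0.png")
a=cv2.resize(t[120:320,160:480],(800,500),interpolation=2)
cv2.imwrite("pics/a.png",a)
b=cv2.resize(t[180:260,210:300],None,fx=6,fy=6,interpolation=2)
cv2.imwrite("pics/b.png",b)
cv2.imwrite("pics/c.png",cv2.resize(s[110:290,220:420],(800,600)[:1]+(720*0+600,),interpolation=2))
E
```

```text
(no output)
```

View pics/a.png

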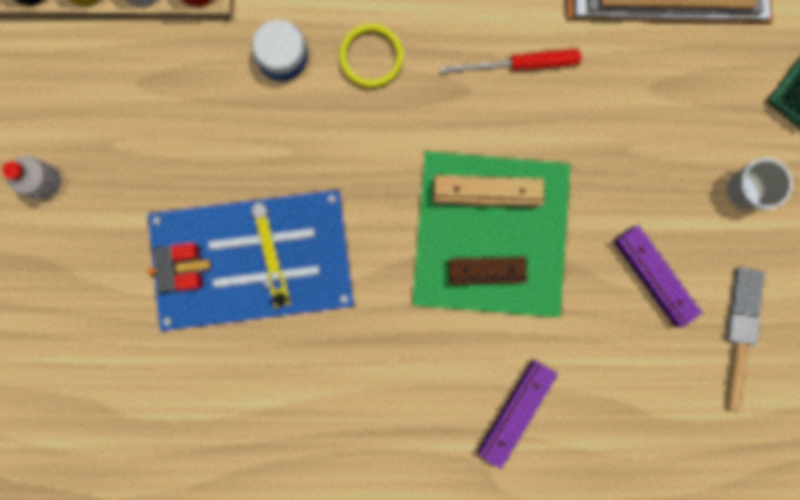

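View pics/b.png

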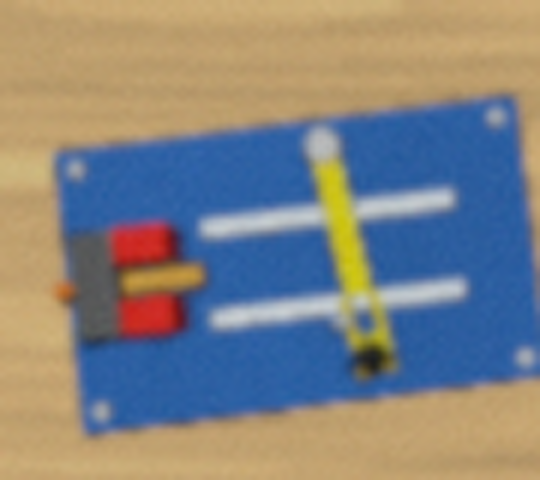

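View pics/c.png

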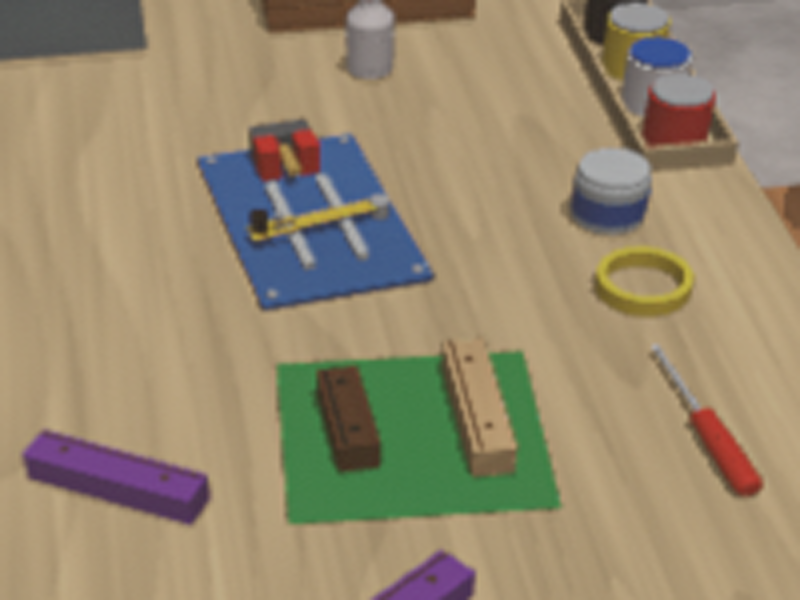

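The top view shows three bar-shaped candidates: the pale bar at (357,195) on the green mat, and two purple look-alikes at (423,231) and (365,287). The dark bar is at (352,226). I choose the pale one. The hasp knob is at (272,240), its hinge at (264,204), and the channel opens to the right. Next I fit the jig and bar poses.

```bash
cat > fit.py <<'E'
from h import *
from scipy.optimize import minimize
def poly(c,pose,pts,z):
    x,y,a=pose; R=np.array([[np.cos(a),-np.sin(a)],[np.sin(a),np.cos(a)]])
    return np.array([proj(c,[*(R@p+[x,y]),z]) for p in np.array(pts,float)])
def rect(cx,cy,l,w): return [(cx-l/2,cy-w/2),(cx+l/2,cy-w/2),(cx+l/2,cy+w/2),(cx-l/2,cy+w/2)]
def mean_in(im,p):
    m=np.zeros(im.shape,np.uint8); cv2.fillPoly(m,[np.round(p*8*16).astype(np.int32)],255,shift=4); m=m>0
    return im[m].mean() if m.any() else 0
def feat(c): 
    f=c["color"].astype(np.float32); return {k:cv2.resize(v,None,fx=8,fy=8,interpolation=cv2.INTER_LINEAR) for k,v in dict(white=f.min(2),green=f[:,:,1]-f[:,:,0],red=f[:,:,0]-f[:,:,2]*.0,blue=f[:,:,2]-f[:,:,0]).items()}
def fit(cams,cost,p0,d=(.008,.008,.05)):
    best=None
    for k in range(3):
        S=np.vstack([p0,*[np.array(p0)+np.eye(3)[i]*d[i]*(1-1.6*(k==1))*(.5 if k==2 else 1) for i in range(3)]])
        r=minimize(cost,p0,method="Nelder-Mead",options=dict(initial_simplex=S,xatol=1e-4,fatol=1e-3,maxiter=120))
        if best is None or r.fun<best.fun: best=r
        p0=best.x
    return best
def jig_cost(c,F):
    def f(p):
        v=0
        for s in(1,-1):
            v-=mean_in(F["white"],poly(c,p,rect(-.012,s*.026,.145,.010),.022))
        return v-mean_in(F["blue"],poly(c,p,rect(-.012,0.0,.145,.030),.012))*.0
    return f
def bar_cost(c,F):
    # top face brightness red minus a surrounding green ring
    def f(p):
        a=mean_in(F["green"],poly(c,p,rect(0,0,.150,.036),.043))
        return a
    return f
E
python3 - <<'E'
from fit import *
for n in("top","side"):
    c=ctrl.capture(n);F=feat(c)
    r=fit(c,jig_cost(c,F),[.483,.170,np.radians(96.6)]); print(n,"jig",r.x.round(4),r.fun)
    r2=fit(c,bar_cost(c,F),[.590,-.160,np.radians(92)]); print(n,"bar",r2.x.round(4),r2.fun)
    # blue plate outline
    m=(F["blue"]>40).astype(np.uint8); m=cv2.morphologyEx(m,cv2.MORPH_CLOSE,np.ones((9,9)))
    k=max(cv2.findContours(m,0,2)[0],key=cv2.contourArea)[::4,0]/8.-.4375
    w=np.array([atz(c,q,.012)[:2] for q in k])
    print("plate",cv2.minAreaRect((w*1000).astype(np.float32)))
    im=cv2.resize(c["color"][:,:,::-1],None,fx=4,fy=4,interpolation=2)
    for pp,z,l in((r.x,.022,[rect(-.012,.026,.145,.01),rect(-.012,-.026,.145,.01)]),(r2.x,.043,[rect(0,0,.15,.036)])):
        for q in l: cv2.polylines(im,[np.round((poly(c,pp,q,z)+.5)*4).astype(np.int32)],True,(255,0,255),1)
    x0,y0,x1,y1=(220,180,400,260) if n=="top" else (260,140,380,265)
    cv2.imwrite(f"pics/f_{n}.png",im[y0*4:y1*4,x0*4:x1*4])
    for lab,z in (("hasp_knob",.045),("hasp_hinge",.03)):
        p=atz(c,ctrl.spot_point(c,lab)[0]["point"],z)[:2]; x,y,a=r.x; R=np.array([[np.cos(a),-np.sin(a)],[np.sin(a),np.cos(a)]])
        print(lab,p.round(4),"jig frame",((p-[x,y])@R).round(4))
a=cv2.imread("pics/f_top.png");b=cv2.imread("pics/f_side.png")
E
```

```text
top jig [0.4892 0.169  1.7029] -317.53912353515625
top bar [ 0.5825 -0.1489  1.5408] -31.142030715942383
plate ((489.295654296875, 178.64895629882812), (161.641845703125, 266.2337341308594), 7.6873555183410645)
hasp_knob [0.4417 0.1265] jig frame [-0.0359  0.0526]
hasp_hinge [0.5646 0.1593] jig frame [-0.0196 -0.0735]
side jig [0.491  0.1651 1.6988] -275.86151123046875
side bar [ 0.5834 -0.1554  1.5415] -27.45467185974121
plate ((487.9952697753906, 171.5801544189453), (161.63192749023438, 269.55645751953125), 7.738094329833984)
hasp_knob [0.4351 0.1164] jig frame [-0.0412  0.0616]
hasp_hinge [0.5552 0.1756] jig frame [ 0.0022 -0.065 ]
```

View pics/f_top.png

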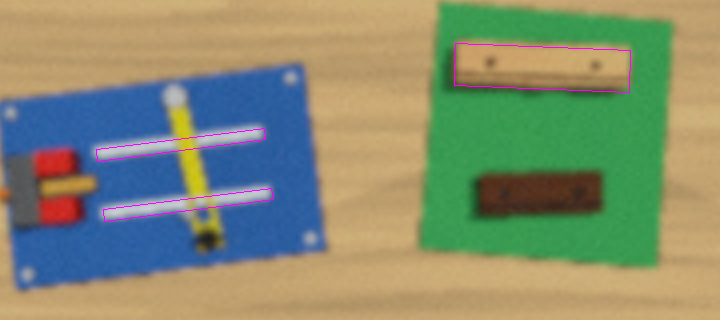

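View pics/f_side.png

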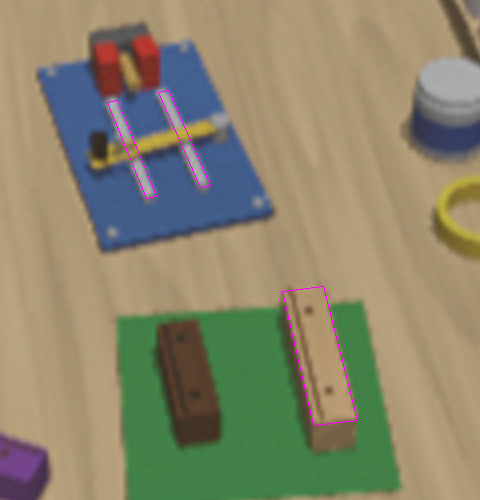

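Both views agree on the jig at (0.490, 0.167), yaw 97.5°, and the overlay sits on the rails. The bar is at about (0.585, -0.153), yaw 88.3°, and the hasp angle is about 0.19 rad. I swing the hasp with the knob caged between the fingers.

```bash
cat >> h.py <<'E'
J=np.array([.490,.167]);JA=1.701
def jw(x,y):
    c,s=np.cos(JA),np.sin(JA); return J+np.array([c*x-s*y,s*x+c*y])
E
python3 - <<'E'
from h import *
def pose(th,z,flip):
    p=jw(-.015-.124*np.sin(th),-.064+.124*np.cos(th)); return [*p,z],down(JA+th+flip)
ths=np.linspace(.19,1.72,9)
ok=None
for fl in (0,np.pi):
    qs=[ctrl.inverse_kinematics(*pose(t,.058,fl)) for t in ths]
    print(fl,[None if q is None else round(q[6]) for q in qs])
    if all(q is not None for q in qs) and (ok is None): ok=fl; 
print("use",ok,ctrl.read_t())
if ok is not None:
    ctrl.set_gripper(.05)
    ctrl.goto(*pose(.19,.15,ok))
    print("down",ctrl.movel(pose(.19,.058,ok)[0],vel=.1,force_limit=6),ctrl.read_tcp_pos())
    s=ctrl.capture("side");save(s,"s1.png",(240,120,120,90),5)
    print(ctrl.read_contact_force(),ctrl.read_t())
E
```

```text
0 [69, 78, 87, 97, 106, 116, 126, 137, 147]
3.141592653589793 [-56, -40, -31, -22, -14, -5, 3, 11, 18]
use 0 2.0
down False [0.43784729 0.12149001 0.05835778]
[-0.26794046  0.2232384  -1.03193867] 5.8583
```

View pics/s1.png

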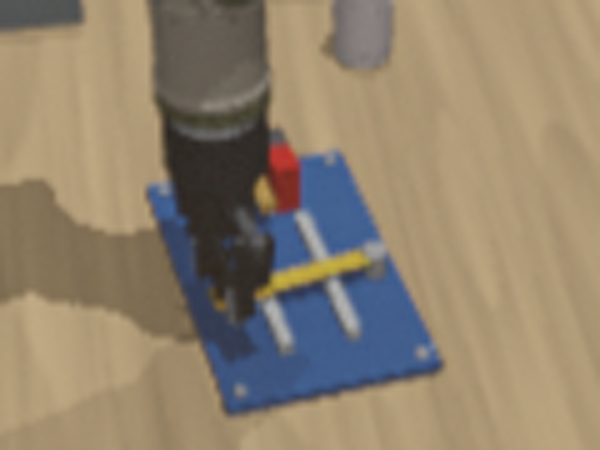

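The fingers straddle the strap's free end, with the knob between them near (235,290) in the crop. I sweep along the arc, and keep a force limit on each segment.

```bash
python3 - <<'E'
from h import *
def pose(th,z,flip=0):
    p=jw(-.015-.124*np.sin(th),-.064+.124*np.cos(th)); return [*p,z],down(JA+th+flip)
for t in np.linspace(.19,1.72,9)[1:]:
    if ctrl.movel(pose(t,.058)[0],rot=pose(t,.058)[1],vel=.1,force_limit=12): print("hit",t,ctrl.read_contact_force());break
print(t,ctrl.read_t(),ctrl.read_contact_force())
ctrl.movel([*ctrl.read_tcp_pos()[:2],.16],vel=.2)
by=1.541;B=[.585,-.153]
for f in(-np.pi/2,np.pi/2):
    q=ctrl.inverse_kinematics([*B,.06],down(by+f)); q2=ctrl.inverse_kinematics([*J,.06],down(JA+f)); print(f,q,q2)
t=ctrl.capture("top");s=ctrl.capture("side")
a=cv2.resize(t["color"][180:260,210:300],(540,480),interpolation=2);cv2.imwrite("pics/t2.png",a[:,:,::-1])
for c in (t,s): print([(d["confidence"],atz(c,d["point"],.045).round(3)) for d in ctrl.spot_point(c,"hasp_knob")[:2]], jw(-.139,-.064))
print(ctrl.read_t())
E
```

```text
1.72 8.925 [-0.01948922 -0.18855342 -0.25539059]
-1.5707963267948966 [-16.34786144  49.28331771  41.645443   117.02570562 -57.26971487
  36.7791521   63.31628896] [-45.16061829  42.66583571  30.55216967 128.06483749 -57.54548594
  24.09588304  40.89883714]
1.5707963267948966 [ 31.583835    45.30581221 -34.299566   113.86285168  44.64195598
  34.75672127 145.19147821] [ -3.91098075  41.25113091 -31.04004762 125.42614233  50.0120704
  26.34326636 112.30902059]
[(0.68, array([0.572, 0.036, 0.045]))] [0.57150549 0.03748608]
[(0.68, array([0.572, 0.046, 0.045]))] [0.57150549 0.03748608]
9.7833
```

View pics/t2.png

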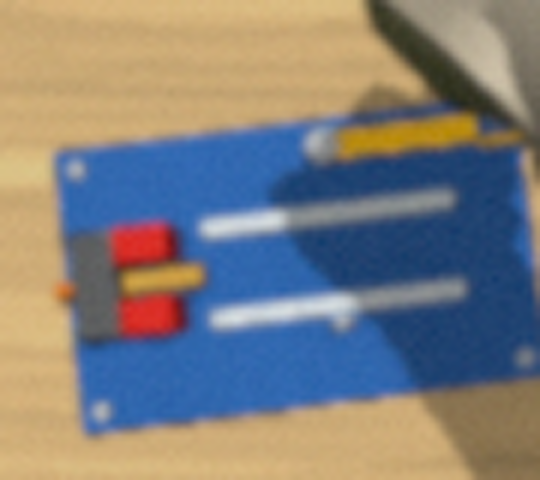

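The hasp now lies alongside the channel: the strap runs along the plate's upper edge and the knob is at about (0.572, 0.04). Next is the grasp on the pale bar.

```bash
python3 - <<'E'
from h import *
R=down(1.541-np.pi/2);B=[.585,-.153]
ctrl.set_gripper(.07)
ctrl.goto([*B,.16],R)
print(ctrl.movel([*B,.040],vel=.12,force_limit=8),ctrl.read_tcp_pos())
ctrl.set_gripper(0); print("w",ctrl.read_grip_width(),ctrl.read_contact_force())
ctrl.movel([*B,.15],vel=.15)
print("w",ctrl.read_grip_width(),ctrl.read_contact_force(),ctrl.read_t())
RJ=down(JA-np.pi/2)
ctrl.goto([*jw(-.03,0),.15],RJ)
ctrl.movel([*jw(-.03,0),.085],vel=.15)
t=ctrl.capture("top");s=ctrl.capture("side")
save(t,"t3.png",(210,180,90,80),4);save(s,"s3.png",(250,130,90,80),4)
a=cv2.imread("pics/t3.png");b=cv2.imread("pics/s3.png");cv2.imwrite("pics/ts3.png",np.hstack([a,b]))
print(ctrl.read_contact_force(),ctrl.read_t(),ctrl.read_tcp_pos())
E
```

```text
False [ 0.58512704 -0.15322651  0.04029734]
w 0.035152552221721624 [-0.81376739  0.59187019  5.30406977]
w 0.03462021264790703 [ 0.70173687 -0.28427221 -1.49791672] 14.125
[-0.25191083  0.41601979 -1.63626383] 15.975 [0.4945706  0.13669128 0.08572036]
```

View pics/ts3.png

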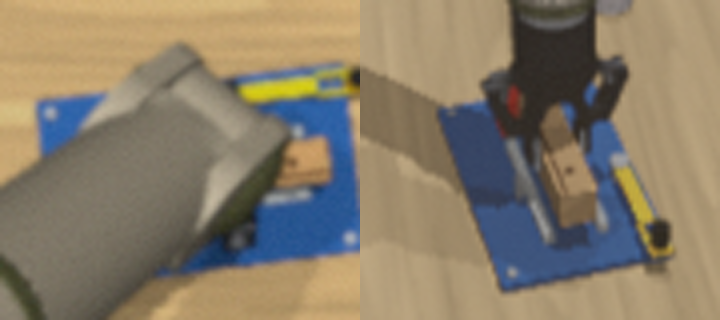

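The bar is held and lined up over the channel, with the hasp clear. I lower it under a force guard; the floor should stop it at TCP z of about 0.049 and a rail at about 0.059.

```bash
python3 - <<'E'
from h import *
ctrl.movel([*jw(-.03,0),.066],vel=.1)
print(ctrl.movel([*jw(-.03,0),.046],vel=.03,force_limit=4),ctrl.read_tcp_pos(),ctrl.read_contact_force(),ctrl.read_wrist_torque(),ctrl.read_t())
E
```

```text
True [0.49428165 0.13736014 0.04964826] [-0.78993157 -0.30227671  7.60116212] [0.00070076 0.10496313 0.03614719] 16.8667
```

It is on the floor at z = 0.0496, with little side force. Now I push along +x, moving slowly near the stop.

```bash
python3 - <<'E'
from h import *
u=np.array([np.cos(JA),np.sin(JA),0])
def rep(l): p=ctrl.read_tcp_pos();f=ctrl.read_contact_force();print(l,"x",round(float((p[:2]-J)@u[:2]),4),"z",round(p[2],4),"Fx",round(float(f@u),2),f.round(1),"t",ctrl.read_t())
ctrl.dwell(.4);rep("rest")
z=.0497
print(ctrl.movel([*jw(-.014,0),z],vel=.05,force_limit=15));rep("a")
for x in np.arange(-.010,.0161,.002):
    h=ctrl.movel([*jw(x,0),z],vel=.01,force_limit=12);rep(f"{x:.3f} {h}")
    if h or -ctrl.read_contact_force()@u>20: break
ctrl.dwell(.3);rep("end")
E
```

```text
rest x -0.0299 z 0.0496 Fx -0.28 [-0.6 -0.4  7.4] t 17.2667
False
a x -0.0136 z 0.0497 Fx -0.86 [ 5.2 -0.2  1.3] t 17.7333
-0.010 False x -0.0111 z 0.0498 Fx -6.79 [ 5.2 -6.2  1.3] t 18.2833
-0.008 False x -0.0094 z 0.0498 Fx -7.27 [ 4.2 -6.8  1.7] t 18.6333
-0.006 False x -0.0076 z 0.0498 Fx -7.8 [ 4.7 -7.3  1.3] t 18.9833
-0.004 False x -0.0055 z 0.0498 Fx -6.45 [ 6.4 -5.7  0.9] t 19.3333
-0.002 False x -0.0033 z 0.0498 Fx -6.1 [ 4.4 -5.6  0.6] t 19.6833
0.000 False x -0.0015 z 0.0498 Fx -6.48 [ 5.4 -5.8  1.4] t 20.0333
0.002 False x 0.0003 z 0.0498 Fx -7.7 [ 4.2 -7.2  1.7] t 20.3833
0.004 False x 0.0008 z 0.0498 Fx -12.96 [  5.7 -12.3   1.6] t 20.7333
0.006 False x 0.0009 z 0.0499 Fx -18.92 [  5.8 -18.3   2.2] t 21.0833
0.008 False x 0.001 z 0.05 Fx -25.31 [  5.9 -24.7   3.4] t 21.4333
end x 0.0009 z 0.05 Fx -25.48 [  5.4 -25.    2.3] t 21.7333
```

Hard contact came at x of about 0.0006, matching the predicted home position. The push is now 25 N, of which about 8 N is the spring. One last look before handing in.

```bash
python3 - <<'E'
from fit import *
s=ctrl.capture("side");t=ctrl.capture("top")
for c in(t,s):
    print([(round(d["confidence"],2),(atz(c,d["point"],.032)-[*J,0]).round(3)) for d in ctrl.spot_point(c,"bar_center")[:3]],[(round(d["confidence"],2),atz(c,d["point"],.045).round(3)) for d in ctrl.spot_point(c,"hasp_knob")[:2]],[(round(d["confidence"],2),atz(c,d["point"],.023).round(3)) for d in ctrl.spot_point(c,"dark_bar_center")[:1]])
im=cv2.resize(s["color"][:,:,::-1],None,fx=6,fy=6,interpolation=2)
cv2.polylines(im,[np.round((poly(s,[*J,JA],rect(0,0,.15,.036),.052)+.5)*6).astype(np.int32)],True,(255,0,255),1)
cv2.imwrite("pics/s5.png",im[130*6:215*6,240*6:360*6])
print(ctrl.read_contact_force(),ctrl.read_grip_width(),ctrl.read_wrist_torque())
E
```

```text
[(0.87, array([-0.202, -0.358,  0.032])), (0.58, array([-0.024, -0.546,  0.032])), (0.5, array([-0.009, -0.001,  0.032]))] [(0.51, array([0.58 , 0.044, 0.045]))] [(0.7, array([ 0.482, -0.148,  0.023]))]
[(0.96, array([-0.206, -0.387,  0.032])), (0.72, array([-0.012, -0.564,  0.032])), (0.59, array([ 0.005, -0.005,  0.032]))] [(0.53, array([0.56 , 0.045, 0.045]))] [(0.94, array([ 0.488, -0.15 ,  0.023]))]
[  5.82208779 -25.87718736   2.45233617] 0.03510046582874421 [-4.7799049  -1.16372713  0.26322111]
```

View pics/s5.png

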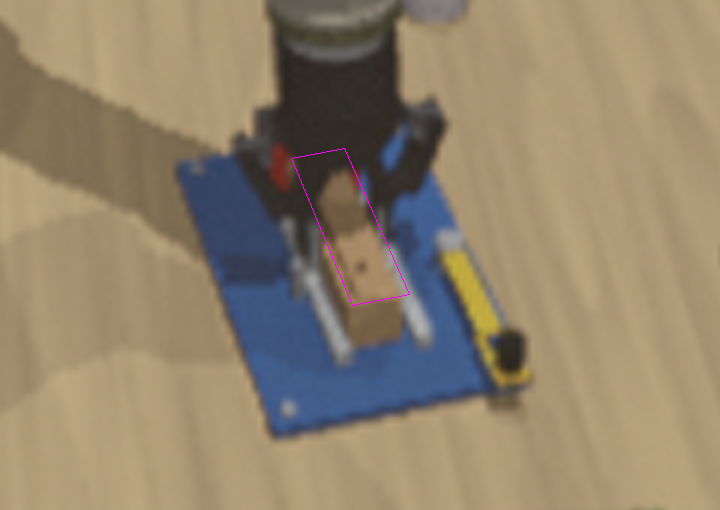

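The bar sits between the rails. Its rear top edge, at about (352–408, 300), coincides with the outline drawn for the home pose, and the hasp is alongside the channel. I hand it in while still pressing.

```bash
python3 -c "
from station import ctrl
ctrl.finish_job();print(ctrl.read_t(),ctrl.read_contact_force())"
```

```text
the job is handed in; nothing more can be done
the job is handed in; nothing more can be done
```

I handed the job in with the pale bar home in the channel and the arm still pressing it. It took about 22 s of the 56 s allowed.

I swung the hasp back with the knob caged between the fingers. I then gripped the pale bar across its width, lowered it onto the channel floor under a force guard, and pushed it slowly against the plunger until it met the stop.

**Last checks:**
- **Against the stop:** the push force rose sharply at jig x of about +0.6 mm, and about 25 N was held at the end. Allowing about 8 N for the spring, I estimate roughly 15 N on the stop; I did not measure that directly.
- **Flat in the channel:** the tool height was 50.0 mm against about 49 mm expected for a bar flat on the floor. In the side view the bar's rear edge matched the outline drawn for the home pose.
- **Sideways load:** about 6 N showed across the channel, so the bar probably leans on one rail, which still leaves it within about 3 mm of centre.
- **Hasp:** it lies alongside the channel at about 1.5 to 1.6 rad.
- **Dark bar:** it stayed where it was to within the detector's scatter, up to about 11 mm.
- **Bystanders:** I did not re-measure the tin, glue, tape, screwdriver, jar or brush, but the tool's path stayed over the jig and the mat.

**What disagreed:** the network's position for the bar centre was off by 5 to 9 mm in the two views, because the gripper hid part of the bar. I relied on the contact force and the outline match instead.

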